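# Stand the digester's heat shield on its foot

## Task

The slotted steel heat shield with the yellow grip bar is lying on its back on the lab bench. Tip it up about its corner, keeping the corner edge on the bench and where it is now, so that it ends standing on its solid foot with the slotted panel upright, and let go. Leave the white shield with the black bar lying as it is, and do not shift the amber bottle.

Things in the scene. Friction and masses are not known exactly. Their poses are not given: they have to be found in the camera images.
- shield: Steel L, 0.6 kg, 96 mm wide. Origin: middle of the outer corner edge. x runs along the long leg (slotted panel, 100 mm, 4 mm thick), z along the short leg (solid foot, 75 mm, 7 mm thick), y along the edge. Start: panel flat on the bench, z up, x roughly towards the robot. Done: x up, foot flat on the bench, pointing away from where the panel lay. Past about 65 degrees it falls onto the foot.
- shield_bar (a point): Centre of the shield's yellow round grip bar, 12 mm thick, 96 mm long, parallel to the corner edge; axes as the shield's. In the shield's frame at x 142, z 14 mm: 14 mm above the bench at the start, 142 mm when it stands. Rods at y = +-42 mm carry it; between them a gap, 42 mm from bar centre to panel end, is open for a finger. The bar can turn between gripping fingers.
- spare: The other shield, to be left lying: same shape, size and frame, but an unslotted white panel and a black grip bar. It lies beside the first, to its left or right.
- amber: Amber glass bottle with a white cap, 60 mm in diameter, 130 mm tall, standing on the bench between and beyond the two shields; not to be disturbed. Origin: centre of its base.
There are look-alikes about, which are no part of the job. What is shaped like the spare but purple is not meant.

How it is judged:
By the outcome, as a careful person would: the job done as asked, in the order asked, and still so for the second after the job is handed in, with the robot touching nothing.
It also fails if it takes over 38 s, if anything falls off the work surface, if the arm or the gripper's body presses on something with over 40 N, if the wrist force passes 120 N, or if a joint passes its speed limit or range.

## Robot

A 6-joint arm with a two-finger parallel gripper is mounted at the origin on the work surface. World frame = base frame: x ahead of the robot, y to its left, z up, the work surface at z = 0. Lengths are in mm, angles in rad, forces in N, time in s.
With the tool pointing down it reaches from about 350 to 875 mm from the base axis. Payload 4.2 kg.
Tool frame: the origin (TCP) lies at the centre of the arm's flange, where the gripper is bolted on; the fingertips stand 173 mm ahead of it and the grasp point (between the pads) lies manip.grasp_offset ahead of it (manip.grasp_offset is the distance from the TCP to the grasp point, in mm); y points along the fingers, x is the direction in which the jaws open and shut, and the axes are right-handed (so a half turn about y gives the same grasp; the last joint's range is limited). The gripper opens to 85 mm and grips with 20 to 120 N. Pads are 22 mm wide; open, the fingers measure 114 mm over their backs; the gripper's body (76 mm by 85 mm) begins 54 mm behind the grasp point. The pads swing forward as they close: fully open they stand 13 mm farther back than shut.
Start: joints at [1.586, 0.385, 0.008, 0, -1.194, -0.259], TCP at [150.838, 606.505, 404.712] pointing down, gripper open.
Joint ranges: [-3.14, 3.14], [-1.21, 2.06], [-1.07, 1.41], [-3.16, 2.05], [-2.99, -0.16], [-3.1, 3.1]. Speed limits (rad/s): [2.79, 2.79, 3.14, 3.14, 3.14, 3.14].

## Interface

Orientations are given as a unit quaternion [w, x, y, z].
In Python, from bench import manip gives the robot as it stands. Calls block until the motion is done:
- manip.goto(position, orientation): joint-space move of the TCP to a pose.
- manip.move_straight(position, frame=None, max_speed=150, threshold=None): straight line of the TCP; frame=None keeps the orientation; max_speed is the mean speed in mm/s. With threshold (N) it stops when the force on the tool has changed by that much, and returns True; else False.
- manip.move_joints(angles): joint-space move.
- manip.let_go() and manip.clamp(grip_force=None): open the fingers fully, or close them until they stop; grip_force is the grip in N (None keeps the last).
- manip.pause(seconds).
- manip.solve_ik(position, orientation): joint angles nearest the present ones, or None.
- manip.sense(): the state.
- manip.grab_frame(name): name is "side" or "top"; returns a dict with "img" (420x560x3 uint8, red, green, blue), "mtx" (3x3 intrinsics, pixels), "R" (3x3) and "t" (3): a world point X has camera coordinates R X + t. Camera axes: x right, y down, z forward; pixel columns grow to the right and rows downward; lengths in mm; the calibration is good to about 2 mm. A picture is of the moment at which its call begins. There is no depth.
A pose or a line that the arm cannot do raises manip.MotionError and nothing moves.
- manip.close_job(): hands the job in, once; it reports no verdict.
The state is a dict: "time": time; "joints": joint angles; "joint_vel": joint speeds; "tau": joint torques, N m; "ee_pos": TCP position; "eef_rot": TCP orientation; "contact_force": force on the tool from outside, world axes, zero at the start; "moment": the same for the moment, N m; "width": finger opening in mm.
Only numpy, scipy, OpenCV 4.12 (cv2) and the standard library are available. Lean on these libraries where they do the work, as an engineer would, in place of code of your own. Each camera call takes 0.05 s, during which the arm holds its last target.

## Working session

There is one attempt and no reset: what is moved stays moved. The work goes in short steps, each a Python script; the robot and the scene stay as the last script left them, time stands still between calls to the robot, and variables do not carry over. Pictures are saved under pics/ and viewed, and the job is handed in when it is done.

```bash
ls; mkdir -p pics
python3 - <<'E'
from bench import manip
import cv2
for n in("top","side"):
    f=manip.grab_frame(n); cv2.imwrite(f"pics/{n}0.png",f["img"][:,:,::-1]); print(n,f["mtx"].tolist(),f["R"].tolist(),f["t"].tolist())
print(manip.sense(),manip.grasp_offset)
E
```

```text
pics
top [[419.6979861994559, 0.0, 273.0620186771331], [0.0, 419.6979861994559, 208.25461206523894], [0.0, 0.0, 1.0]] [[0.008589007854370329, -0.9996259914192629, -0.025963555672005024], [-0.9959844929890875, -0.00623809020358243, -0.08930831963418819], [0.08911295455402604, 0.026626368690974525, -0.9956655652481832]] [-12.081957382917198, 528.3730075074046, 930.2870159438307]
side [[451.46578431730705, 0.0, 277.034075676708], [0.0, 451.46578431730705, 206.29332433785746], [0.0, 0.0, 1.0]] [[-0.9978332297470672, -0.06473255949932386, 0.011770359094058616], [-0.05412790107423351, 0.7059604655113922, -0.7061798577276445], [0.03740342147230093, -0.7052868330513512, -0.7079346489518371]] [503.98972808308406, 67.70311760737715, 929.1858957143635]
{'time': 0.1, 'joints': array([ 1.58562154e+00,  3.85472615e-01,  6.76735615e-03, -4.15792274e-04,
       -1.19402775e+00, -2.58639575e-01]), 'joint_vel': array([ 0.00021566, -0.00297015,  0.00382327,  0.00136192,  0.00167128,
       -0.00072087]), 'tau': array([-8.93215001e-04, -3.93321884e+01,  1.88928992e+01,  4.19800177e+00,
       -2.59951696e-03,  8.51341984e-07]), 'ee_pos': array([150.77955224, 606.35035127, 403.73965703]), 'eef_rot': array([-0.43492106,  0.43596615, -0.556662  ,  0.5575882 ]), 'contact_force': array([-0.29112947,  0.1113845 ,  0.48212729]), 'moment': array([-0.03306493, -0.00108484,  0.01431938]), 'width': 85.600435851846} 154.70000000000002
```

View pics/top0.png

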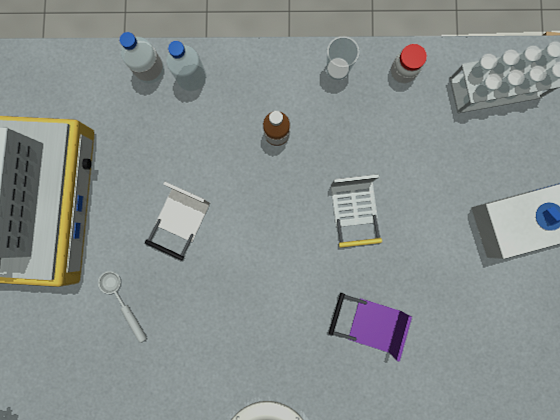

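View pics/side0.png

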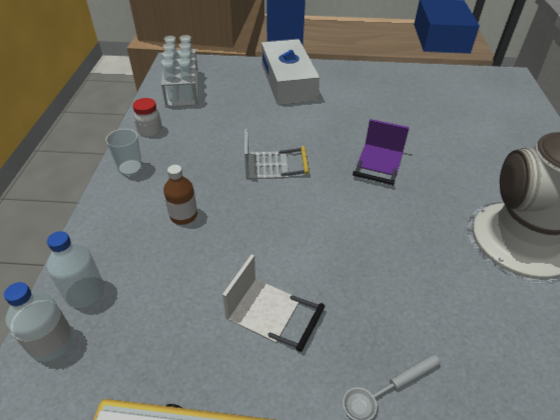

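The top view shows the target slotted shield with its yellow bar at about (360,243) and its foot at about (355,180). The white spare is at (180,220), amber at (276,125), and the purple decoy is at the lower right. In the side view the yellow bar is at (306,160). Next I'll measure the bar and the corner.

```bash
cat > h.py <<'E'
import numpy as np, cv2
def cast(f,uv,z):
    K,R,t=f["mtx"],f["R"],f["t"]; C=-R.T@t
    d=R.T@np.linalg.solve(K,np.array([uv[0],uv[1],1.])); return C+d*(z-C[2])/d[2]
def proj(f,X):
    c=f["R"]@np.asarray(X,float)+f["t"]; p=f["mtx"]@c; return p[:2]/p[2]
def tri(fa,a,fb,b):
    L=[]
    for f,uv in((fa,a),(fb,b)):
        C=-f["R"].T@f["t"]; d=f["R"].T@np.linalg.solve(f["mtx"],np.array([*uv,1.])); L.append((C,d/np.linalg.norm(d)))
    A=np.stack([L[0][1],-L[1][1]],1); s=np.linalg.lstsq(A,L[1][0]-L[0][0],rcond=None)[0]
    p=L[0][0]+s[0]*L[0][1];q=L[1][0]+s[1]*L[1][1]; return (p+q)/2,np.linalg.norm(p-q)
def bar(f,box):
    h=cv2.cvtColor(f["img"],cv2.COLOR_RGB2HSV); m=cv2.inRange(h,(20,110,70),(36,255,255))
    k=np.zeros_like(m); x0,y0,x1,y1=box; k[y0:y1,x0:x1]=255; m&=k
    c=max(cv2.findContours(m,cv2.RETR_EXTERNAL,cv2.CHAIN_APPROX_NONE)[0],key=cv2.contourArea)
    r=cv2.minAreaRect(c); b=cv2.boxPoints(r); e=sorted([(np.linalg.norm(b[i]-b[(i+1)%4]),i) for i in range(4)])
    ends=[(b[i]+b[(i+1)%4])/2 for _,i in e[:2]]
    return r,ends
E
python3 - <<'E'
from bench import manip
from h import *
T=manip.grab_frame("top");S=manip.grab_frame("side")
rt,et=bar(T,(300,200,420,270));rs,es=bar(S,(260,120,340,200))
print(rt,rs)
for f,e in((T,et),(S,es)):
    P=[cast(f,x,14) for x in e]; print(np.round(P,1).tolist(),np.linalg.norm(P[0]-P[1]),np.round((P[0]+P[1])/2,1))
print(tri(T,rt[0],S,rs[0]))
cv2.imwrite("pics/topz.png",cv2.resize(T["img"][160:270,300:420,::-1],None,fx=6,fy=5.4))
cv2.imwrite("pics/sidez.png",cv2.resize(S["img"][115:205,225:335,::-1],None,fx=6,fy=6))
E
```

```text
((359.97259521484375, 242.26025390625), (5.052823066711426, 42.523197174072266), 83.48019409179688) ((304.4376525878906, 159.58433532714844), (27.591327667236328, 4.549107551574707), 81.46923065185547)
[[459.0, -253.3, 14.0], [447.3, -157.9, 14.0]] 96.09743169566974 [ 453.1 -205.6   14. ]
[[459.0, -258.6, 14.0], [447.0, -156.2, 14.0]] 103.10543283275116 [ 453.  -207.4   14. ]
(array([ 452.98376188, -205.60164344,   14.03803475]), np.float64(0.3328051208002943))
```

View pics/topz.png

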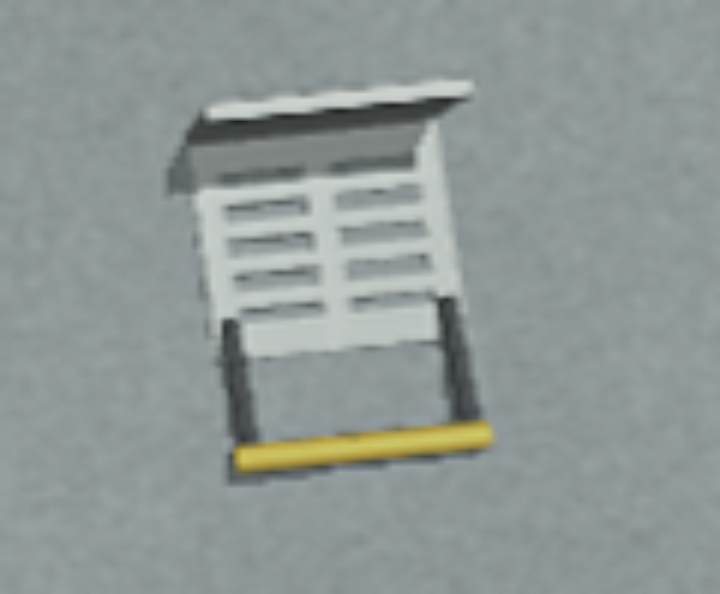

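View pics/sidez.png

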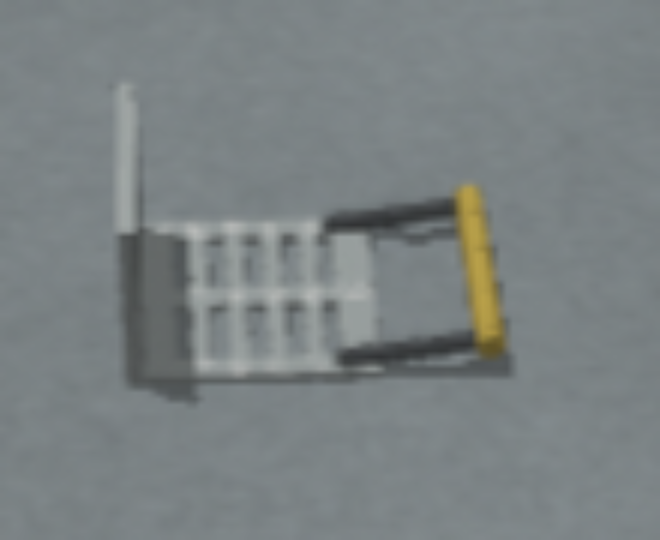

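The zooms show the gap open, the rods clear, the foot's top edge from (334,181) to (378,176), and the corner's near end in the side view at about (246.7,178.7). I'll check the computed frame against these.

```bash
cat >> h.py <<'E'
B0=np.array([453.0,-205.8,14.0])
def axes(P0=np.array([459.0,-253.3]),P1=np.array([447.2,-157.6])):
    e=(P1-P0)/np.linalg.norm(P1-P0)      # along edge, to +world y
    xs=np.array([-e[1],e[0],0]); return xs,np.array([e[0],e[1],0])  # xs toward robot
XS,ES=axes()
COR=np.array([B0[0],B0[1],0])-142*XS
E
python3 - <<'E'
from bench import manip
from h import *
T=manip.grab_frame("top");S=manip.grab_frame("side")
print(XS,ES,COR)
im={"top":T["img"].copy(),"side":S["img"].copy()}
for n,f in(("top",T),("side",S)):
    for x,z in((0,0),(0,75),(100,4)):
        for s in(-48,48):
            p=proj(f,COR+x*XS+s*ES+np.array([0,0,z])); print(n,x,z,s,p.round(1))
    pts=[(x,s,z) for x,z in((0,0),(0,75),(100,4)) for s in(-48,48)]
    x0,y0=((300,160) if n=="top" else(225,115))
    big=cv2.resize(f["img"][y0:y0+100,x0:x0+120,::-1],None,fx=6,fy=6)
    for x,s,z in pts:
        p=proj(f,COR+x*XS+s*ES+np.array([0,0,z])); cv2.circle(big,tuple(int(v) for v in ((p-[x0,y0]+.5)*6)),4,(0,0,255),1)
    cv2.imwrite(f"pics/chk_{n}.png",big)
# amber
h=cv2.cvtColor(T["img"],cv2.COLOR_RGB2HSV)
a=cv2.imread("pics/chk_top.png");b=cv2.imread("pics/chk_side.png")
cv2.imwrite("pics/chk.png",cv2.resize(np.hstack([a,b]),(800,333)))
from scipy.spatial.transform import Rotation as Ro
q=manip.sense()["eef_rot"]; print(Ro.from_quat(q,scalar_first=True).as_matrix().round(2))
E
```

```text
[-0.9924839  -0.12237524  0.        ] [-0.12237524  0.9924839   0.        ] [ 593.93271451 -188.4227165     0.        ]
top 0 0 -48 [371.4 179.2]
top 0 0 48 [330.4 184.1]
top 0 75 -48 [378.6 173.7]
top 0 75 48 [334.2 178.9]
top 100 4 -48 [377.7 221.8]
top 100 4 48 [336.1 226.6]
side 0 0 -48 [245.  153.2]
side 0 0 48 [245.4 179. ]
side 0 75 -48 [243.8 128.1]
side 0 75 48 [244.1 153.6]
side 100 4 -48 [285.4 150.9]
side 100 4 48 [288.3 176.4]
[[-0.24 -0.    0.97]
 [-0.97 -0.   -0.24]
 [ 0.   -1.    0.  ]]
```

View pics/chk.png

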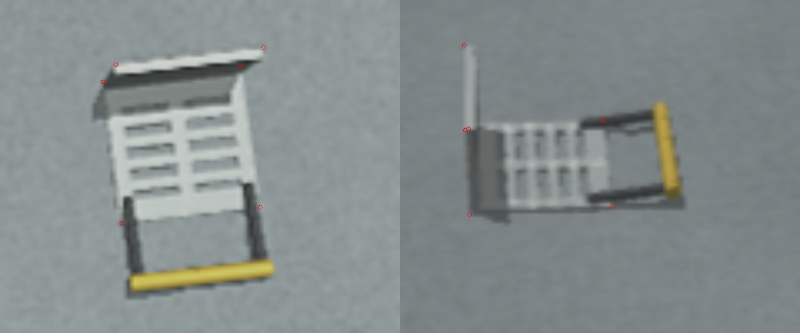

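```bash
cat >> h.py <<'E'
from scipy.spatial.transform import Rotation as Ro
def quat(sgn=1):
    x=sgn*XS; y=np.array([0,0,-1.]); z=np.cross(x,y)
    return Ro.from_matrix(np.stack([x,y,z],1)).as_quat(scalar_first=True)
E
python3 - <<'E'
from bench import manip
from h import *
for s in(1,-1):
    q=quat(s)
    for P in (B0+[0,0,400],B0+[0,0,164],COR+[0,0,306]): 
        r=manip.solve_ik(P,q); print(s,None if r is None else np.round(r,2))
E
```

```text
1 [-0.1   0.16 -0.28  0.   -1.13  0.22]
1 [-0.1   0.47 -0.56  0.   -0.54  0.22]
1 [-0.05  0.46 -0.13  0.   -0.98  0.17]
-1 [-0.1   0.16 -0.28  0.   -1.13 -2.92]
-1 [-0.1   0.47 -0.56 -0.   -0.54 -2.92]
-1 [-0.05  0.46 -0.13  0.   -0.98 -2.97]
```

Run:
```python
from bench import manip
from h import *
q=quat(1)
A=B0+60*XS
manip.goto(np.array([A[0],A[1],330]),q); s=manip.sense();print(s["time"],s["ee_pos"])
manip.clamp(20)
manip.move_straight([A[0],A[1],200],max_speed=200)
hit=manip.move_straight([A[0],A[1],168],max_speed=25,threshold=4)
s=manip.sense();print(hit,s["time"],s["ee_pos"],s["contact_force"],s["width"])
f=manip.grab_frame("side");cv2.imwrite("pics/s1.png",f["img"][:,:,::-1])
```

```text
3.3083 [ 393.86905419 -212.78500755  330.05968326]
True 5.85 [ 393.46497929 -213.12906211  173.48847761] [0.21567636 0.36410889 5.1867499 ] 0.19262675756405734
```

View pics/s1.png

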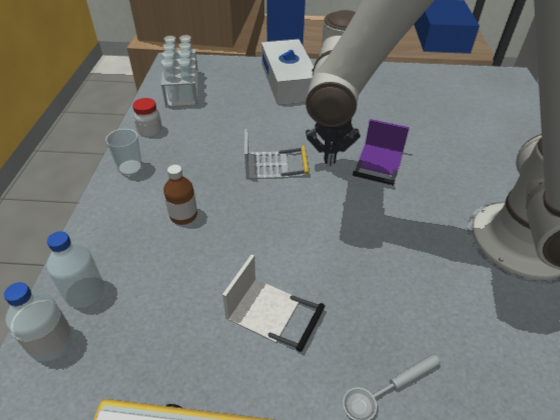

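Shut tips touch the bench at TCP z ≈ 173.5, which matches the spec. Now the grasp.

Run:
```python
from bench import manip
from h import *
s=manip.sense();p=s["ee_pos"]
manip.move_straight([p[0],p[1],225],max_speed=150)
manip.let_go()
manip.move_straight([B0[0],B0[1],225],max_speed=150)
hit=manip.move_straight([B0[0],B0[1],176.5],max_speed=60,threshold=8)
s=manip.sense();print(hit,s["time"],s["ee_pos"],s["contact_force"])
manip.clamp(30)
s=manip.sense();print(s["time"],s["ee_pos"],s["contact_force"],s["moment"],s["width"])
f=manip.grab_frame("side");cv2.imwrite("pics/s2.png",cv2.resize(f["img"][90:220,210:400,::-1],None,fx=4,fy=4))
```

```text
False 8.6833 [ 453.21859764 -205.82102254  176.68944926] [ 0.10103155 -0.02996486  0.1914588 ]
9.35 [ 453.24439044 -205.8120323   176.72214022] [-0.01789263 -0.03656401  1.30773944] [ 0.0154167  -0.11229902 -0.02137167] 10.872208636189514
```

View pics/s2.png

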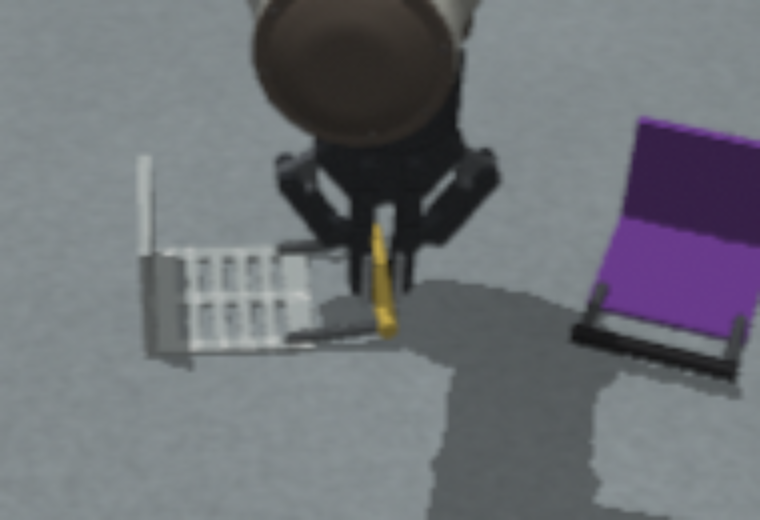

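```bash
cat >> h.py <<'E'
TC0=np.array([453.24,-205.81,176.6]); CT=np.array([TC0[0],TC0[1],0])-142*XS; DZ=TC0[2]-14
def tcp(th,dz=0):
    t=np.radians(th); return CT+XS*(142*np.cos(t)-14*np.sin(t))+np.array([0,0,142*np.sin(t)+14*np.cos(t)+DZ+dz])
def arc(m,ths,v=50):
    for th in ths:
        m.move_straight(tcp(th),max_speed=v); s=m.sense()
        print(th,round(s["time"],2),(s["ee_pos"]-tcp(th)).round(1),s["contact_force"].round(1),s["moment"].round(2),round(s["width"],1))
        if np.linalg.norm(s["contact_force"])>20: print("STOP");break
def look(m,name):
    f=m.grab_frame("side");a=cv2.resize(f["img"][60:220,180:380,::-1],(400,320))
    g=m.grab_frame("top");b=cv2.resize(g["img"][90:250,270:470,::-1],(400,320)); cv2.imwrite(name,np.hstack([a,b]))
E
python3 - <<'E'
from bench import manip
from h import *
arc(manip,range(6,31,6))
look(manip,"pics/a30.png")
E
```

```text
6 9.85 [-0.4  0.1  0. ] [ 0.5  0.1 -3.6] [ 0.01  0.02 -0.02] 10.6
12 10.3 [-0.5 -0.   0.2] [-2.   0.8 -2. ] [-0.06  0.54 -0.03] 10.5
18 10.75 [-0.  -0.   0.3] [-2.2 -0.5 -1.4] [-0.21  0.73  0.  ] 10.8
24 11.2 [0.2 0.  0.3] [-0.2 -0.6 -2.4] [-0.22  0.69  0.04] 10.4
30 11.65 [0.1 0.  0.3] [-3.7 -0.3 -0.9] [-0.21  0.92  0.03] 10.6
```

View pics/a30.png

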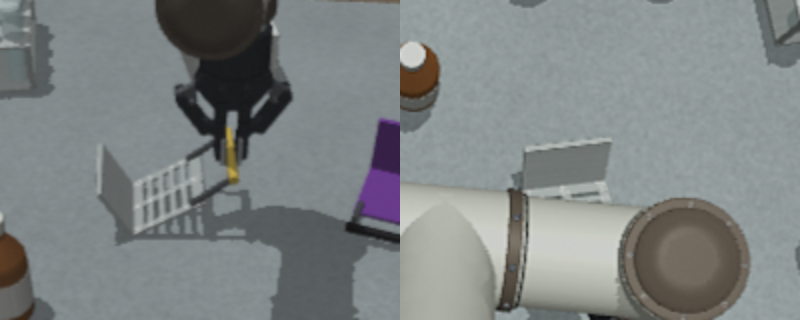

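Run:
```python
from bench import manip
from h import *
f=manip.grab_frame("side");print(proj(f,COR+48*ES),proj(f,COR-48*ES))
cv2.imwrite("pics/z30.png",cv2.resize(f["img"][120:200,220:320,::-1],None,fx=7,fy=7,interpolation=cv2.INTER_CUBIC))
```

```text
[245.36772322 178.99633528] [245.04036879 153.23180526]
```

View pics/z30.png

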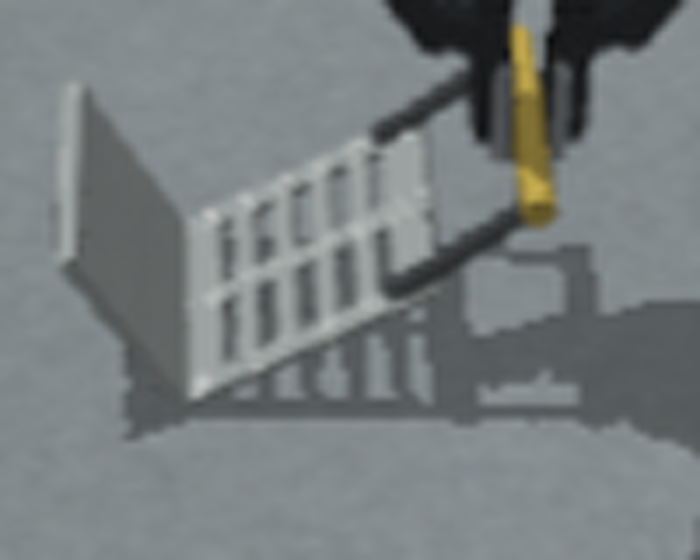

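Run:
```python
from bench import manip
from h import *
f=manip.grab_frame("side");g=manip.grab_frame("top")
s=manip.sense();print(s["contact_force"],s["moment"], tcp(30)-s["ee_pos"], -f["R"].T@f["t"])
def im(F,x0,y0,w,h,k):return cv2.resize(F["img"][y0:y0+h,x0:x0+w,::-1],None,fx=k,fy=k,interpolation=cv2.INTER_CUBIC)
A=im(f,220,120,100,80,7);Bm=im(g,310,140,90,60,7)
for th,c in((30,(0,0,255)),(26,(255,0,0))):
    t=np.radians(th);Xv=XS*np.cos(t)+[0,0,np.sin(t)];Zv=-XS*np.sin(t)+np.array([0,0,np.cos(t)])
    bar_=s["ee_pos"]-[0,0,DZ]
    O=bar_-142*Xv-14*Zv; print(th,O)
    for F,M,o in((f,A,(220,120)),(g,Bm,(310,140))):
        for x,z in((0,0),(0,75),(100,0),(142,14),(7,75)):
            for e in(-48,48):
                p=proj(F,O+x*Xv+z*Zv+e*ES); cv2.circle(M,tuple(int(v) for v in (p-o+.5)*7),4,c,1)
cv2.imwrite("pics/A.png",A);cv2.imwrite("pics/B.png",Bm)
```

```text
[-3.78493496 -1.89099323 -1.06947692] [-0.22266198  0.90183638  0.03438512] [0.04624446 0.03514034 0.01825143] [471.8075941  640.17139834 699.68132877]
30 [ 5.94126470e+02 -1.88467857e+02 -1.82514285e-02]
26 [ 599.60096282 -187.79284101    8.27428473]
```

View pics/A.png

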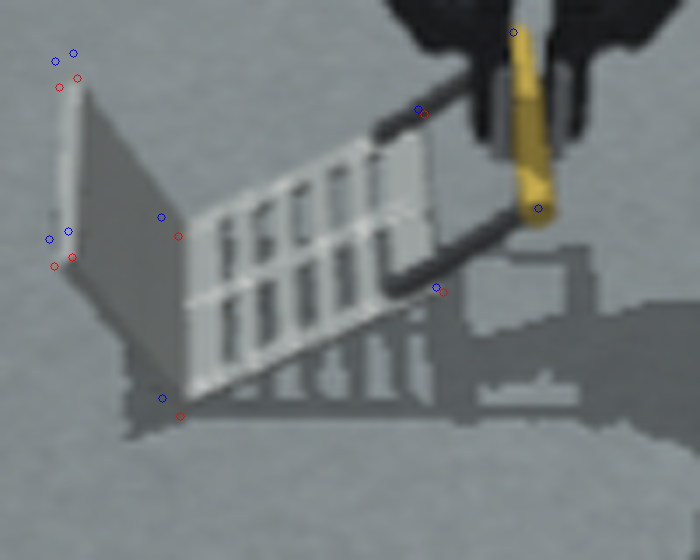

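View pics/B.png

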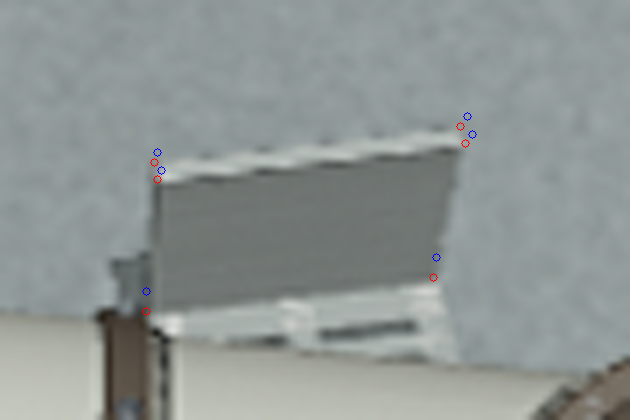

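The red 30° model, with the corner on the bench, matches both views to about 1 px. The corner has stayed put, so I'll continue.

Run:
```python
from bench import manip
from h import *
arc(manip,range(36,85,6))
look(manip,"pics/a84.png")
```

```text
36 12.35 [ 0.1 -0.   0.4] [-3.8 -1.6  1.8] [-0.3   1.29  0.01] 10.5
42 12.8 [ 0.1 -0.   0.6] [-5.5 -1.6  3.4] [-0.24  1.7   0.02] 10.5
48 13.25 [-0.2 -0.1  1. ] [-6.3 -1.   4.9] [-0.24  2.15 -0.  ] 10.5
54 13.7 [-0.1 -0.2  1.9] [-7.2  0.2 10.6] [-0.1   2.54  0.05] 10.4
60 14.15 [ 0.6 -0.1  2.4] [-7.4  0.  10.3] [0.07 2.16 0.05] 10.8
66 14.6 [1.7 0.1 2.7] [-3.2  1.   8. ] [0.26 1.13 0.02] 10.5
72 15.05 [1.7 0.2 2.3] [-2.   0.4  6.8] [0.26 0.8  0.01] 10.5
78 15.5 [1.5 0.2 1.7] [-0.9  1.3  6. ] [ 0.27  0.48 -0.01] 10.4
84 15.95 [1.4 0.2 1.3] [0.1 1.  5.1] [0.26 0.18 0.02] 10.4
```

View pics/a84.png

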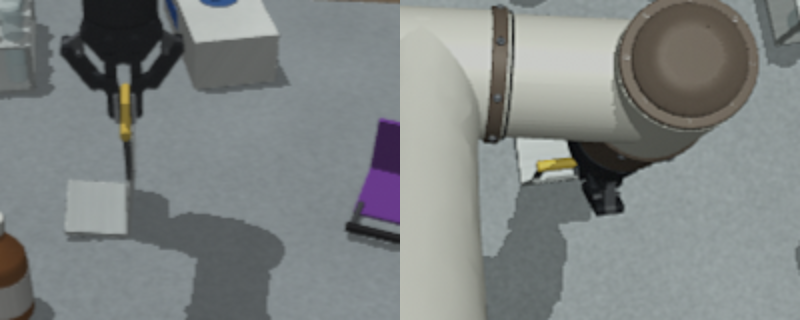

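Run:
```python
from bench import manip
from h import *
for th,dz in((87,1),(90,1)):
    manip.move_straight(tcp(th,dz),max_speed=30); s=manip.sense();print(th,s["time"],(s["ee_pos"]-tcp(th,dz)).round(1),s["contact_force"].round(1),s["moment"].round(2),s["width"])
f=manip.grab_frame("side");g=manip.grab_frame("top")
A=cv2.resize(f["img"][90:190,200:300,::-1],None,fx=4,fy=4,interpolation=cv2.INTER_CUBIC)
B=cv2.resize(g["img"][130:230,300:400,::-1],None,fx=4,fy=4,interpolation=cv2.INTER_CUBIC)
for F,M,o in((f,A,(200,90)),(g,B,(300,130))):
    for x,z in((0,0),(0,75),(100,0),(142,14)):
        for e in(-48,48):
            p=proj(F,COR-z*XS+e*ES+np.array([0,0,x])); cv2.circle(M,tuple(int(v) for v in (p-o+.5)*4),3,(0,0,255),1)
cv2.imwrite("pics/a90.png",np.hstack([A,B]))
```

```text
87 16.45 [0.6 0.  0.2] [-0.4  0.4  4.2] [ 0.03  0.25 -0.01] 10.541299356995788
90 16.85 [ 0.4 -0.   0.3] [-0.6 -0.2  5.3] [ 0.03  0.36 -0.03] 10.648763313788207
```

View pics/a90.png

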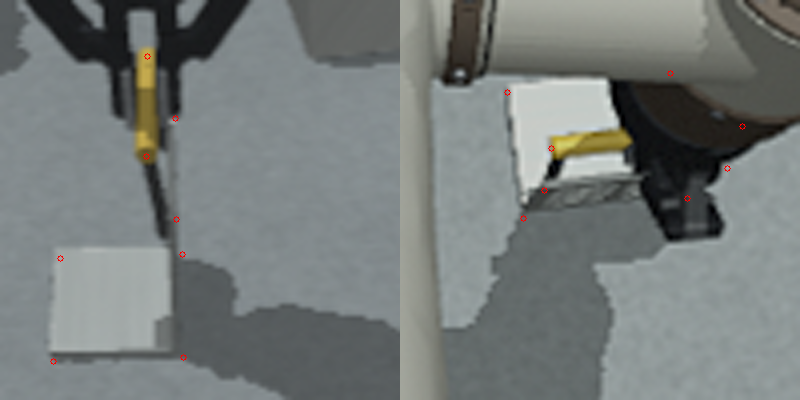

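Run:
```python
from bench import manip
from h import *
f=manip.grab_frame("side");g=manip.grab_frame("top")
A=cv2.resize(f["img"][140:190,205:255,::-1],None,fx=8,fy=8,interpolation=cv2.INTER_NEAREST)
B=cv2.resize(g["img"][145:195,320:370,::-1],None,fx=8,fy=8,interpolation=cv2.INTER_NEAREST)
cv2.imwrite("pics/b90.png",np.hstack([A,B]))
```

```text
(no output)
```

View pics/b90.png

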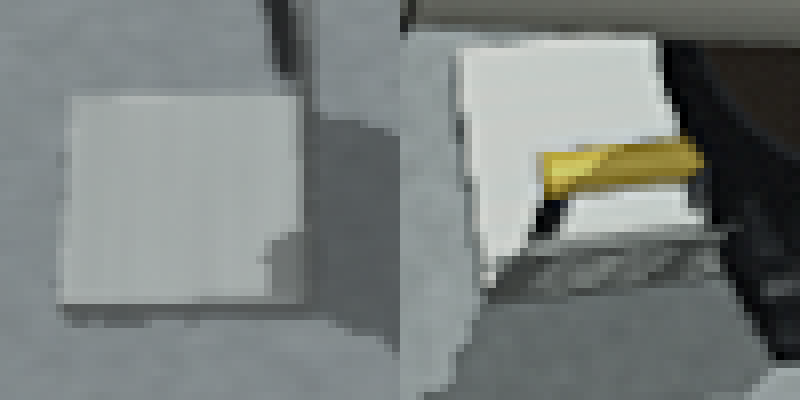

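Run:
```python
from bench import manip
from h import *
p=tcp(90,1)
manip.move_straight(p+np.array([0.7,0,0.7]),max_speed=20); print(manip.sense()["contact_force"].round(1))
manip.let_go(); s=manip.sense();print(s["time"],s["contact_force"].round(1),s["width"])
manip.move_straight(p+[0,0,100],max_speed=100)
q=quat(1)
manip.goto(np.array([350,-100,450]),q)
s=manip.sense();print(s["time"],s["ee_pos"])
f=manip.grab_frame("side");g=manip.grab_frame("top")
cv2.imwrite("pics/sF.png",f["img"][:,:,::-1]);cv2.imwrite("pics/tF.png",g["img"][:,:,::-1])
A=cv2.resize(f["img"][90:190,200:300,::-1],None,fx=4,fy=4,interpolation=cv2.INTER_CUBIC)
B=cv2.resize(g["img"][130:230,300:400,::-1],None,fx=4,fy=4,interpolation=cv2.INTER_CUBIC)
for F,M,o in((f,A,(200,90)),(g,B,(300,130))):
    for x,z in((0,0),(0,75),(100,0),(142,14)):
        for e in(-48,48):
            p=proj(F,COR-z*XS+e*ES+np.array([0,0,x])); cv2.circle(M,tuple(int(v) for v in (p-o+.5)*4),3,(0,0,255),1)
cv2.imwrite("pics/F.png",np.hstack([A,B]))
try:
    print(tri(g,bar(g,(300,130,400,230))[0][0],f,bar(f,(200,90,300,190))[0][0]), bar(g,(300,130,400,230))[0])
except Exception as e: print(e)
```

```text
[-1.6 -0.   3.1]
18.0083 [-0.1  0.1 -0.7] 85.21337512711642
20.2167 [350.93695138 -99.95663352 450.19624217]
(array([ 611.12677399, -186.64097007,  141.18302822]), np.float64(0.9660138167800527)) ((361.1158142089844, 162.12916564941406), (5.586081027984619, 48.15762710571289), 84.14398956298828)
```

View pics/F.png

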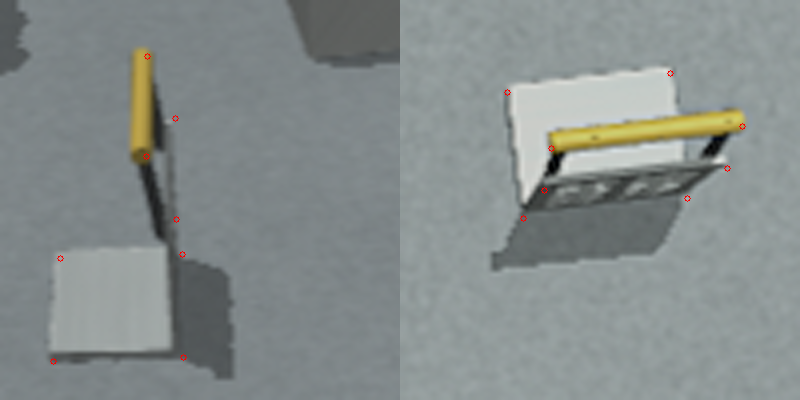

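View pics/sF.png

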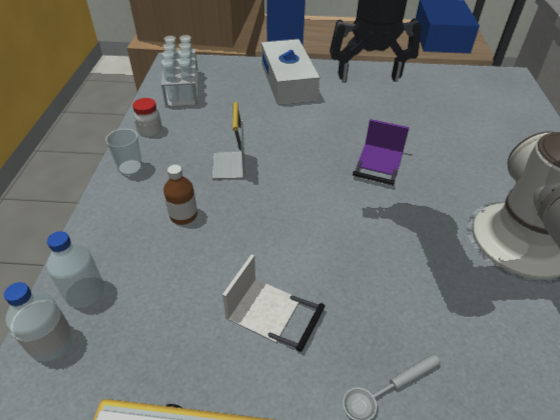

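Run:
```python
from bench import manip
manip.close_job(); print(manip.sense()["time"])
```

```text
the job is handed in; nothing more can be done
the job is handed in; nothing more can be done
```

The slotted shield now stands on its solid foot with the panel upright. The gripper has let go and moved clear, and I handed the job in at about 20 s. I gripped the yellow bar, tipped the shield about its corner edge along an arc, and released it at 90 degrees.

**Upright check:** After release, the two camera views put the bar centre at (611, -187, 141) mm. The expected standing height is 142 mm, and the foot looked flat in both views.

**What disagreed:** The corner ended about 3 mm farther from the robot than I first measured it, against a calibration good to about 2 mm. It probably slipped between 50 and 66 degrees, when the force on the tool rose to about 13 N. I left it, because a correction that small was within the measurement error and risked upsetting the shield. The corner also showed on the bench in the one close check I made while tipping, at 30 degrees.

**Surroundings:** By eye in the side view, the white shield, the amber bottle and the purple look-alike had not moved. I did not measure their positions.

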